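# Cap the vials and hold the colorimeter's spring-return filter selector at the third click

## Task

The sample vial and the blank vial stand in the wells of the colorimeter with their flip caps open: press both caps shut until they snap, and leave the filter selector at its dark rest until both are shut. Then take the bar knob of the selector, turn it clockwise counting the clicks to the third stop (the green dot), and keep hold of it there for the reading: it springs back to dark when let go, so finish while still gripping it steadily at the third stop. Leave the glassware and bottles around the instrument standing where they are.

Things in the scene. Friction and masses are not known exactly. Their poses are not given: they have to be found in the camera images.
- colorimeter: Off-white filter colorimeter, 220 deep x 232 wide x 70 mm high, fixed to the table at a varying place and yaw. Origin: centre of the underside; x from its sloping front (display, towards the robot) to its back, y to its left, z up. Flat top at z = 70. Black well block 56 x 112, top at z = 81, centre x = 12, y = 54, holds two upright vials: sample x = 12, y = 83; blank x = 12, y = 25.
- sample_cap (a joint): Blue flip cap of the sample vial. 0 = shut; grows (rad) as its tab end swings up and to the back, to 2.5. Starts open at 1.6 to 2.2, leaning back. It stays where it is put (light friction, under 1 N at the tab) down to about 0.45, where it meets the snap: pressing on at the tab takes 4 to 6 N, and past about 0.18 it snaps to 0; let go sooner it springs up to about 0.5.
- blank_cap (a joint): White flip cap of the blank vial, the same shape, hinge and snap as the sample cap; starts open at 1.6 to 2.2.
- sample_hinge (a point): Middle of the sample cap's hinge line, which runs along the instrument's y; on the instrument at x = 26.5, y = 83, z = 93 mm. The shut cap, a 28 mm disc 8 mm thick with a thumb tab 12 mm wide, reaches 35 mm from here to the instrument's -x, its outer face 7 mm above this point. Behind it (+x) the instrument's flat top is free, 23 mm lower.
- blank_hinge (a point): Middle of the blank cap's hinge line, on the instrument (x = 26.5, y = 25, z = 93 mm in its frame); the rest as for the sample cap.
- sample_tab (a point): Outer face of the sample cap at the root of its thumb tab, 28 mm from the hinge line and 7 mm above the cap's hinge plane: where to press it shut; moves with the cap.
- blank_tab (a point): The same point on the blank cap.
- selector (a joint): Filter selector, upright axis. 0 = dark rest (black dot, end stop, starts here); grows (rad) clockwise seen from above. Click every 22.5 deg: violet 0.393, blue 0.785, 3rd green 1.178, yellow 1.571, red 1.963 (end). A spring drives it back to 0 over all clicks when let go. Turning it takes 0.02 to 0.08 N m: it eases off towards each stop and stiffens sharply on reaching it: the click.
- selector_grip (a point): Middle of the selector's black bar grip, on the turning axis: x = 10, y = -62, z = 90.5 mm of the instrument. Bar 46 long, 12 wide, z = 78.5 to 102.5, on a skirt 52 mm across; both long sides are free to grip. The point turns with the knob: its x axis runs along the bar, away from the pointer end; at rest it is the instrument's x axis.
- selector_pointer (a point): Top of the pointer end of the bar, marked with a white line, 22 mm from the axis; at rest it points to the instrument's front (-x), at the third stop 67.5 degrees clockwise from there, to the green dot.
- wash_bottle: White wash bottle with a bent spout, 68 mm across, 226 high, on the left; leave it. Origin: centre of the underside.
- beaker: Glass beaker, 72 mm across, 84 high, standing just left of the colorimeter; leave it. Origin: centre of the underside.
- reagent_small: Small amber bottle with a white cap, 44 mm across, 95 high, just right of the colorimeter; leave it. Origin: centre of the underside.
- reagent_large: Amber bottle with a white cap, 60 mm across, 150 high, on the right, further back; leave it. Origin: centre of the underside.
- tube_rack: Clear test tube rack, 176 (x) x 66 (y) x 65 high, on the right; leave it. Origin: centre of the underside.
- tube_a: Test tube, 111 mm high, with a red stopper, in the rack; leave it. Origin: bottom end.
- tube_b: Test tube with a green stopper, in the rack; leave it. Origin: bottom end.
- tube_c: Test tube with a yellow stopper, in the rack; leave it. Origin: bottom end.

How it is judged:
By the outcome, as a careful person would: the job done as asked, in the order asked, and still so for the second after the job is handed in, while the arm keeps its last pose, push and grip.
It also fails if it takes over 53 s, if anything falls off the work surface, if the arm or the gripper's body presses on something with over 40 N, if the wrist force passes 120 N, or if a joint passes its speed limit or range.

## Robot

A 6-joint arm with a two-finger parallel gripper is mounted at the origin on the work surface. World frame = base frame: x ahead of the robot, y to its left, z up, the work surface at z = 0. Lengths are in m, angles in degrees, forces in N, time in s.
With the tool pointing down it reaches from about 0.4 to 0.825 m from the base axis. Payload 7 kg.
Tool frame: the origin (TCP) lies at the very end of the fingers, on their centre line; the grasp point (between the pads) lies behind it (r.grasp_offset is the z of the grasp point in the tool frame, in m); z points along the fingers, y is the direction in which the jaws open and shut (so a half turn about z gives the same grasp; the last joint's range is limited). The gripper opens to 88 mm and grips with 3 to 60 N. Pads are 19 mm wide; open, the fingers measure 130 mm over their backs; the gripper's body (78 mm by 193 mm) begins 47 mm behind the grasp point.
Start: joints at [-57.978, 20.546, 0.682, 0, -70.136, -16.507], TCP at [0.181, -0.65, 0.227] pointing down, gripper open.
Joint ranges: [-176.03, 176.03], [-82.01, 121.73], [-58.28, 71.71], [-173.87, 95.51], [-174.79, -0.11], [-173.66, 173.66]. Speed limits (degrees/s): [136.94, 136.94, 172.46, 180, 180, 180].

## Interface

Orientations are given as [roll, pitch, yaw] about the fixed x, y, z axes, in that order (R = Rz(yaw) Ry(pitch) Rx(roll)).
In Python, from plant import r gives the robot as it stands. The module is installed in compiled form; this text tells all that it offers.
- The arm moves only by the tool servo_tool, never from a script. Its argument "targets" is a list of rows, each an object of numbers: "dx", "dy", "dz": the shift along the world's x, y, z in cm; "spin": the turn about the world's z in rad; "grip": the opening in per cent of the stroke, from 0 (shut) to 100 (fully open). A call has exactly 10 rows; each row is the pose to reach, as a shift and turn from the pose commanded when the call began; what a row does not reach only later rows make up. A row lasts 1/12 s, in which the tool goes at most 41.7 mm and 7.16 degrees, less where a joint would pass 70% of its speed; a pose out of reach is approached as far as the arm can. A call with a gripper value outside its range is refused whole. The fingers move at their own pace and stop on an object; "squeeze" is the grip in N (left out, the last holds). Time passes only in rows, so rows that repeat a pose let the fingers close, or fill a call up. It gives the time, the measured TCP pose, the force and the opening at its end, in the units of the state.
- r.get_state(): the state, without advancing time (a new reading comes with each control period).
- r.capture(name): name is "side" or "top"; returns the picture (420x560x3 uint8, blue, green, red); there is no depth.
- r.get_calibration(name): a dict with "K" (3x3 intrinsics, pixels), "k1" (the pictures are not rectified: a ray, as slopes to the right and down, at radius r is drawn at 1 + k1 r^2 times it, then the intrinsics apply), "extrinsics" (4x4, takes a point from camera to world coordinates). Camera axes: x right, y down, z forward; pixel columns grow to the right and rows downward; lengths in m; the calibration is good to about 2 mm. A picture is of the moment at which its call begins. get_calibration takes no time and is no camera call.
- r.close_job(): hands the job in, once; it reports no verdict.
Trained networks look in the newest picture that a camera, given by its name, has taken for a name from the list of things; names that differ only in an ending like _2 or _b are one class to them, and where a whole thing is asked for, a point or a joint stands for the part that bears it (a point fixed in the world has none). Each returns a list of dicts, best first, with "p" (0 to 1); they miss things now and then, are a little off and sometimes report something else, mostly with a low value. They report only what shows in the picture. A call takes as long as a camera call.
- r.cut_out(name, camera): "mask" (420x560 bool, what is visible of it) and "extent" ([left, top, right, bottom] in pixels, round what is visible of it).
The state is a dict: "time_s": time; "joints": joint angles; "qd": joint speeds; "joint_torque": joint torques, N m; "tcp_pos": TCP position; "eef_rot": TCP orientation; "contact_force": force on the tool from outside, world axes, zero at the start; "moment": the same for the moment, N m; "gripper_width": finger opening in m.
Only numpy, scipy, OpenCV 4.12 (cv2) and the standard library are available. Lean on these libraries where they do the work, as an engineer would, in place of code of your own. Each camera call takes 0.05 s, during which the arm holds its last target. There are 200 camera calls.

## Working session

There is one attempt and no reset: what is moved stays moved. The work goes in short steps, Python scripts to look and compute and a tool call to move; the robot and the scene stay as the last step left them, time stands still between calls to the robot, and variables do not carry over. Pictures are saved under pics/ and viewed, about 8 in all and at most 12, crops included, and the job is handed in when it is done.

Besides the shell and the picture viewer there is one more tool, called after ">>>" by a JSON object that holds its "fn" and its "kwargs". servo_tool: Moves the arm, as the interface text tells. Its arguments: {"type":"object","properties":{"targets":{"type":"array"},"squeeze":{"type":"number"}},"required":["targets"]}

```bash
mkdir -p pics
cat > h.py <<'E'
import numpy as np, cv2
from plant import r
def proj(P,cam):
    c=r.get_calibration(cam);T=np.linalg.inv(np.array(c["extrinsics"]));K=np.array(c["K"])
    p=(np.atleast_2d(P)@T[:3,:3].T)+T[:3,3];s=p[:,:2]/p[:,2:];s=s*(1+c["k1"]*(s**2).sum(1,keepdims=True))
    return s@K[:2,:2].T+K[:2,2]
def ray(uv,cam):
    c=r.get_calibration(cam);E=np.array(c["extrinsics"]);K=np.array(c["K"])
    d=(np.array(uv,float)-K[:2,2])/np.diag(K)[:2];s=d.copy()
    for _ in range(20): s=d/(1+c["k1"]*(s@s))
    return E[:3,3],E[:3,:3]@np.array([s[0],s[1],1])
def atz(uv,cam,z):
    o,d=ray(uv,cam);return o+d*(z-o[2])/d[2]
E
python3 - <<'E'
from h import *
for c in("side","top"):
    im=r.capture(c);cv2.imwrite(f"pics/{c}0.png",im)
    cal=r.get_calibration(c);print(c,np.round(cal["extrinsics"],3).tolist(),np.round(cal["K"],1).tolist(),cal["k1"])
    for n in("colorimeter","sample_cap","blank_cap","selector","selector_pointer"):
        for q in r.cut_out(n,c)[:2]:
            ys,xs=np.nonzero(q["mask"]);print(n,round(q["p"],2),q["extent"],xs.mean().round(1),ys.mean().round(1),len(xs))
print(r.get_state(),r.grasp_offset)
E
```

```text
side [[0.971, -0.135, 0.198, 0.303], [-0.24, -0.563, 0.791, -1.123], [0.005, -0.815, -0.579, 0.888], [0.0, 0.0, 0.0, 1.0]] [[521.6, 0.0, 280.4], [0.0, 521.6, 206.0], [0.0, 0.0, 1.0]] 0.045666959805912816
colorimeter 0.94 [235.4, 180.1, 337.3, 272.0] 286.2 227.2 6110
selector 0.87 [288.3, 215.2, 304.8, 237.3] 294.3 225.8 267
selector 0.19 [288.6, 191.1, 298.7, 204.6] 293.6 197.1 70
selector_pointer 0.74 [282.0, 216.8, 305.9, 236.5] 294.4 225.5 337
top [[-0.011, -0.98, 0.197, 0.294], [-1.0, 0.012, 0.005, -0.02], [-0.007, -0.196, -0.98, 1.537], [0.0, 0.0, 0.0, 1.0]] [[494.7, 0.0, 281.4], [0.0, 494.7, 211.1], [0.0, 0.0, 1.0]] 0.014793149520979265
colorimeter 0.82 [252.6, 177.9, 337.0, 253.7] 295.5 215.3 5430
colorimeter 0.67 [418.9, 182.6, 428.8, 198.3] 422.6 189.9 58
sample_cap 0.58 [264.9, 195.6, 273.5, 206.5] 267.2 200.8 69
blank_cap 0.62 [283.2, 195.6, 292.6, 203.5] 286.1 199.9 74
selector 0.61 [306.5, 201.0, 324.6, 220.1] 315.4 209.1 208
selector 0.43 [406.6, 185.4, 434.8, 246.8] 422.4 214.3 1518
selector_pointer 0.69 [306.5, 200.8, 326.5, 219.4] 315.7 209.1 225
{'time_s': 0.6, 'joints': array([-5.79770056e+01,  2.05433150e+01,  6.82264191e-01, -2.72680964e-03,
       -7.01352498e+01, -1.65067262e+01]), 'qd': array([-0.06147333, -0.01067621,  0.00629579, -0.014133  ,  0.11064266,
        0.01182489]), 'joint_torque': array([-3.95383186e-04, -5.81989682e+01,  2.93178159e+01,  6.99970543e+00,
        1.23428920e-02, -6.03560056e-05]), 'tcp_pos': array([ 0.18056059, -0.65037719,  0.22658938]), 'eef_rot': array([-1.79997182e+02,  3.51002226e-03, -1.64484658e+02]), 'contact_force': array([ 0.68001744,  1.57721254, -0.00293229]), 'moment': array([0.04007674, 0.0234124 , 0.07687863]), 'gripper_width': 0.08770161230352559} -0.0188
```

Run:
```python
import cv2,numpy as np
a=cv2.imread("pics/side0.png")[160:285,220:350];b=cv2.imread("pics/top0.png")[165:265,235:350]
a=cv2.resize(a,(500,480),interpolation=3)[:, :400] if 0 else cv2.resize(a,None,fx=4.4,fy=4.4,interpolation=cv2.INTER_CUBIC)
cv2.imwrite("pics/a.png",a);cv2.imwrite("pics/b.png",cv2.resize(b,None,fx=6,fy=6,interpolation=cv2.INTER_CUBIC))
```

```text
(no output)
```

View pics/top0.png

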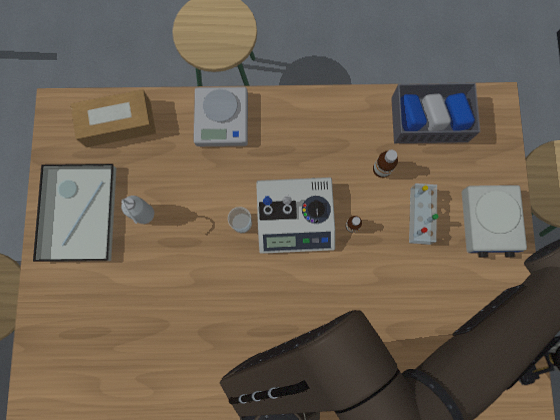

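View pics/a.png

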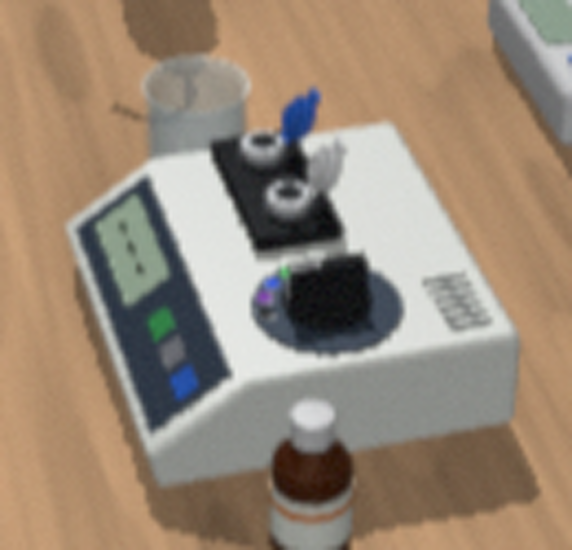

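View pics/b.png

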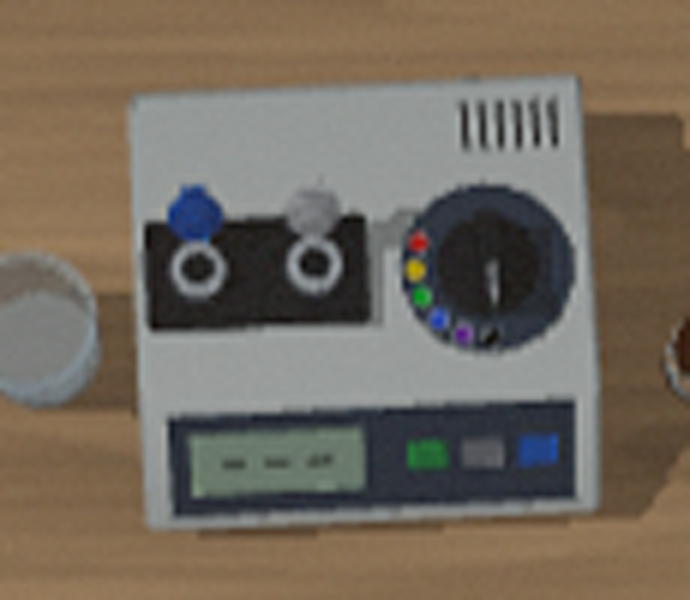

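```bash
cat >> h.py <<'E'
def I2W(p,P):
    x,y,a=p;c,s=np.cos(a),np.sin(a);P=np.atleast_2d(P)
    return np.c_[x+c*P[:,0]-s*P[:,1],y+s*P[:,0]+c*P[:,1],P[:,2]]
E
python3 - <<'E'
from h import *
from scipy.optimize import least_squares
M=lambda L:np.array(L,float)/1000
top=[((-16,110,81),(150,329)),((-16,-2,81),(370,318)),((40,-2,81),(366,216)),((40,110,81),(146,224)),((110,116,70),(132,97)),((110,-116,70),(578,78)),((12,83,92),(198,269)),((12,25,92),(314,264))]
side=[((-16,110,81),(212,143)),((-16,-2,81),(258,250)),((40,-2,81),(340,240)),((110,116,70),(388,123)),((110,-116,70),(513,330)),((12,83,92),(263,148)),((12,25,92),(289,198))]
ft=lambda L,o,s:(M([a for a,_ in L]),(np.array([b for _,b in L])+.5)/s-.5+np.array(o))
D={"top":ft(top,(235,165),6),"side":ft(side,(220,160),4.4)}
def res(p,cs):return np.concatenate([(proj(I2W(p,D[c][0]),c)-D[c][1]).ravel() for c in cs])
for cs in(["top"],["side"],["top","side"]):
    f=least_squares(res,[.3,0,0],args=(cs,),loss="soft_l1")
    print(cs,np.round(f.x[:2]*1000,1),np.degrees(f.x[2]).round(2));print(np.round(res(f.x,cs).reshape(-1,2),1).tolist())
p=f.x;np.save("p.npy",p)
for n,P in dict(sh=(26.5,83,93),bh=(26.5,25,93),knob=(10,-62,90.5)).items():
    W=I2W(p,M([P]));print(n,W.round(4),proj(W,"top").round(1),proj(W,"side").round(1))
for th in(1.6,1.9,2.2):
  for y in(83,25):
    W=I2W(p,M([(26.5-35*np.cos(th)+3*np.sin(th),y,93+35*np.sin(th)+3*np.cos(th))]));print(th,y,proj(W,"top").round(1),proj(W,"side").round(1))
E
```

```text
['top'] [579.4 -55.4] 1.63
[[-0.5, 0.5], [0.3, 0.8], [0.1, -0.4], [-0.4, -0.3], [-0.5, -0.6], [0.8, -0.4], [0.1, 0.2], [0.2, 0.3]]
['side'] [576.7 -59.1] 1.89
[[-1.3, 0.3], [-0.9, -0.9], [1.0, -2.0], [1.1, 0.4], [1.9, 2.7], [-0.5, -0.4], [-0.5, 0.1]]
['top', 'side'] [578.5 -56. ] 1.72
[[-0.3, 0.8], [0.5, 1.1], [0.3, -0.2], [-0.2, 0.0], [-0.4, -0.2], [1.0, -0.2], [0.3, 0.5], [0.4, 0.6], [-0.8, -0.4], [-0.6, -1.7], [1.3, -2.7], [1.5, -0.3], [2.1, 1.9], [-0.0, -1.1], [-0.1, -0.7]]
sh [[0.6025 0.0278 0.093 ]] [[267.7 205.1]] [[284.4 191.1]]
bh [[ 0.6042 -0.0302  0.093 ]] [[287.1 204.3]] [[290.5 202.8]]
knob [[ 0.5904 -0.1177  0.0905]] [[316.5 208.7]] [[294.  223.7]]
1.6 83 [[267.2 201.3]] [[286.  180.1]]
1.6 25 [[287.1 200.5]] [[292.1 191.6]]
1.9 83 [[267.1 198.1]] [[289.6 180.4]]
1.9 25 [[286.9 197.3]] [[295.8 192. ]]
2.2 83 [[267.1 195.6]] [[292.7 181.7]]
2.2 25 [[286.8 194.8]] [[299.  193.2]]
```

>>> {"fn": "servo_tool", "kwargs": {"targets": [{"dx": 2.4,"dy": 3.2,"spin": -0.024,"grip": 42},{"dx": 4.8,"dy": 6.5,"spin": -0.05,"grip": 42},{"dx": 7.2,"dy": 9.8,"spin": -0.08,"grip": 42},{"dx": 9.5,"dy": 13,"spin": -0.1,"grip": 42},{"dx": 12,"dy": 16.2,"spin": -0.12,"grip": 42},{"dx": 14.4,"dy": 19.5,"spin": -0.15,"grip": 42},{"dx": 16.8,"dy": 22.8,"spin": -0.18,"grip": 42},{"dx": 19.2,"dy": 26,"spin": -0.2,"grip": 42},{"dx": 21.5,"dy": 29.3,"spin": -0.22,"grip": 42},{"dx": 24,"dy": 32.5,"spin": -0.241,"grip": 42}]}}

```text
validation failed for argument at $.ta...
```

>>> {"fn": "servo_tool", "kwargs": {"targets": [{"dx": 2.4,"dy": 3.2,"grip": 42},{"dx": 4.8,"dy": 6.5,"grip": 42},{"dx": 7.2,"dy": 9.8,"grip": 42},{"dx": 9.5,"dy": 13,"grip": 42},{"dx": 12,"dy": 16.2,"grip": 42},{"dx": 14.4,"dy": 19.5,"grip": 42},{"dx": 16.8,"dy": 22.8,"grip": 42},{"dx": 19.2,"dy": 26,"grip": 42},{"dx": 21.5,"dy": 29.3,"grip": 42},{"dx": 23,"dy": 32.5,"grip": 42}]}}

```text
validation failed for argument at $.ta...
```

>>> {"fn": "servo_tool", "kwargs": {"targets": [{"dx": 2.4,"dy": 3.2,"dz": 0,"spin": -0.024,"grip": 42},{"dx": 4.8,"dy": 6.5,"dz": 0,"spin": -0.05,"grip": 42},{"dx": 7.2,"dy": 9.8,"dz": 0,"spin": -0.08,"grip": 42},{"dx": 9.5,"dy": 13,"dz": 0,"spin": -0.1,"grip": 42},{"dx": 12,"dy": 16.2,"dz": 0,"spin": -0.12,"grip": 42},{"dx": 14.4,"dy": 19.5,"dz": 0,"spin": -0.15,"grip": 42},{"dx": 16.8,"dy": 22.8,"dz": 0,"spin": -0.18,"grip": 42},{"dx": 19.2,"dy": 26,"dz": 0,"spin": -0.2,"grip": 42},{"dx": 21.5,"dy": 29.3,"dz": 0,"spin": -0.22,"grip": 42},{"dx": 24,"dy": 32.5,"dz": 0,"spin": -0.241,"grip": 42}]}}

```text
time_s: 1.43
tcp_pos: [0.4212, -0.3236, 0.227]
eef_rot: [-180.0, 0.0, -178.3]
contact_force: [0.6, -0.3, -0.1]
gripper_width: 0.0369
```

>>> {"fn": "servo_tool", "kwargs": {"targets": [{"dx": 2.4,"dy": 3.3,"dz": 0,"spin": 0,"grip": 42},{"dx": 4.8,"dy": 6.6,"dz": 0,"spin": 0,"grip": 42},{"dx": 7.2,"dy": 9.9,"dz": 0,"spin": 0,"grip": 42},{"dx": 9.5,"dy": 13.2,"dz": 0,"spin": 0,"grip": 42},{"dx": 12,"dy": 16.5,"dz": 0,"spin": 0,"grip": 42},{"dx": 14.4,"dy": 19.8,"dz": 0,"spin": 0,"grip": 42},{"dx": 16.8,"dy": 23.1,"dz": 0,"spin": 0,"grip": 42},{"dx": 19.2,"dy": 26.4,"dz": -1,"spin": 0,"grip": 42},{"dx": 21.5,"dy": 29.7,"dz": -2,"spin": 0,"grip": 42},{"dx": 22.9,"dy": 32.5,"dz": -4,"spin": 0,"grip": 42}]}}

```text
time_s: 2.27
tcp_pos: [0.6526, 0.0022, 0.1881]
eef_rot: [180.0, 0.3, -178.2]
contact_force: [1.0, 0.6, 0.9]
gripper_width: 0.0367
```

>>> {"fn": "servo_tool", "kwargs": {"targets": [{"dx": 0,"dy": 0,"dz": -1,"spin": 0,"grip": 42},{"dx": 0,"dy": 0,"dz": -2,"spin": 0,"grip": 42},{"dx": 0,"dy": 0,"dz": -3,"spin": 0,"grip": 42},{"dx": 0,"dy": 0,"dz": -4,"spin": 0,"grip": 42},{"dx": 0,"dy": 0,"dz": -5,"spin": 0,"grip": 42},{"dx": 0,"dy": 0,"dz": -6,"spin": 0,"grip": 42},{"dx": 0,"dy": 0,"dz": -7,"spin": 0,"grip": 42},{"dx": 0,"dy": 0,"dz": -7.5,"spin": 0,"grip": 42},{"dx": 0,"dy": 0,"dz": -8,"spin": 0,"grip": 42},{"dx": 0,"dy": 0,"dz": -8,"spin": 0,"grip": 42}]}}

```text
time_s: 3.1
tcp_pos: [0.6491, -0.0006, 0.1055]
eef_rot: [-180.0, -0.1, -178.3]
contact_force: [-0.4, -0.8, -0.2]
gripper_width: 0.0368
```

Run:
```python
from h import *
print(r.get_state()["tcp_pos"],r.get_state()["time_s"],r.get_state()["eef_rot"])
im=r.capture("side");cv2.imwrite("pics/c.png",cv2.resize(im[120:285,210:360],None,fx=3.6,fy=3.6,interpolation=cv2.INTER_CUBIC))
```

```text
[ 6.49057106e-01 -6.41165944e-04  1.05499960e-01] 3.1 [-1.79988776e+02 -7.53375423e-02 -1.78313981e+02]
```

View pics/c.png

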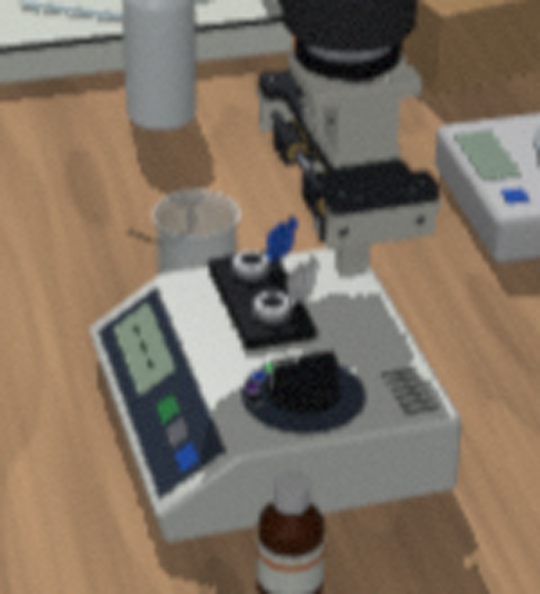

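>>> {"fn": "servo_tool", "kwargs": {"targets": [{"dx": -0.5,"dy": 0,"dz": 0,"spin": 0,"grip": 42},{"dx": -1.0,"dy": 0,"dz": 0,"spin": 0,"grip": 42},{"dx": -1.5,"dy": 0,"dz": 0,"spin": 0,"grip": 42},{"dx": -1.9,"dy": 0,"dz": 0,"spin": 0,"grip": 42},{"dx": -2.2,"dy": -0.1,"dz": 0,"spin": 0,"grip": 42},{"dx": -2.5,"dy": -0.1,"dz": 0,"spin": 0,"grip": 42},{"dx": -2.8,"dy": -0.1,"dz": 0,"spin": 0,"grip": 42},{"dx": -3.1,"dy": -0.1,"dz": 0.1,"spin": 0,"grip": 42},{"dx": -3.4,"dy": -0.1,"dz": 0.3,"spin": 0,"grip": 42},{"dx": -3.6,"dy": -0.1,"dz": 0.4,"spin": 0,"grip": 42}]}}

```text
time_s: 3.98
tcp_pos: [0.6132, -0.0014, 0.1107]
eef_rot: [180.0, -0.0, -178.3]
contact_force: [1.8, 0.5, -0.2]
gripper_width: 0.0369
```

>>> {"fn": "servo_tool", "kwargs": {"targets": [{"dx": -0.3,"dy": 0,"dz": 0.3,"spin": 0,"grip": 42},{"dx": -0.6,"dy": 0,"dz": 0.6,"spin": 0,"grip": 42},{"dx": -0.9,"dy": 0,"dz": 0.8,"spin": 0,"grip": 42},{"dx": -1.2,"dy": 0,"dz": 0.75,"spin": 0,"grip": 42},{"dx": -1.5,"dy": 0,"dz": 0.7,"spin": 0,"grip": 42},{"dx": -1.8,"dy": -0.1,"dz": 0.6,"spin": 0,"grip": 42},{"dx": -2.1,"dy": -0.1,"dz": 0.55,"spin": 0,"grip": 42},{"dx": -2.3,"dy": -0.1,"dz": 0.5,"spin": 0,"grip": 42},{"dx": -2.5,"dy": -0.1,"dz": 0.45,"spin": 0,"grip": 42},{"dx": -2.5,"dy": -0.1,"dz": 0.45,"spin": 0,"grip": 42}]}}

```text
time_s: 4.82
tcp_pos: [0.588, -0.0023, 0.1148]
eef_rot: [180.0, -0.0, -178.3]
contact_force: [-0.0, 1.2, -1.3]
gripper_width: 0.0368
```

Run:
```python
from h import *
s=r.get_state();print(s["tcp_pos"],s["time_s"],s["contact_force"])
im=r.capture("side");cv2.imwrite("pics/d.png",cv2.resize(im[150:250,240:340],None,fx=5,fy=5,interpolation=cv2.INTER_CUBIC))
```

```text
[ 0.58804075 -0.00233474  0.11483319] 4.8167 [-0.0447104   1.1855234  -1.25907891]
```

View pics/d.png

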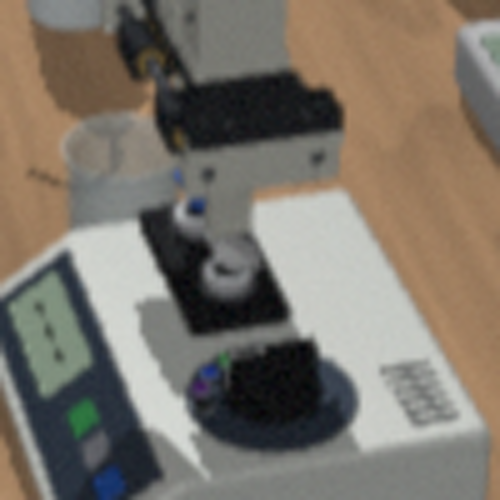

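Run:
```python
from h import *
p=np.load("p.npy")
for y in(83,25):
  for th in(0,.3,.5,.8,1.1):
    W=I2W(p,np.array([(26.5-R*np.cos(th)+h*np.sin(th),y,93+R*np.sin(th)+h*np.cos(th)) for R,h in((35,3),(14,0))])/1000)
    print(y,th,((proj(W,"side")-[240,150])*5).round().tolist())
q=[r.cut_out(n,"side") for n in("sample_cap","blank_cap")]
for l in q:print([(round(a["p"],2),a["extent"],int(a["mask"].sum())) for a in l])
im=r.capture("side");cv2.imwrite("pics/e.png",cv2.resize(im[170:225,260:310],None,fx=10,fy=10,interpolation=cv2.INTER_CUBIC))
```

```text
83 0 [[160.0, 210.0], [198.0, 209.0]]
83 0.3 [[165.0, 194.0], [199.0, 203.0]]
83 0.5 [[171.0, 183.0], [201.0, 198.0]]
83 0.8 [[183.0, 169.0], [205.0, 193.0]]
83 1.1 [[199.0, 159.0], [211.0, 188.0]]
25 0 [[189.0, 269.0], [227.0, 268.0]]
25 0.3 [[193.0, 253.0], [228.0, 261.0]]
25 0.5 [[199.0, 242.0], [230.0, 257.0]]
25 0.8 [[212.0, 228.0], [235.0, 251.0]]
25 1.1 [[229.0, 217.0], [241.0, 246.0]]
[(0.21, [284.2, 197.6, 292.7, 208.6], 57)]
[(0.59, [283.2, 198.2, 291.9, 205.6], 49)]
```

View pics/e.png

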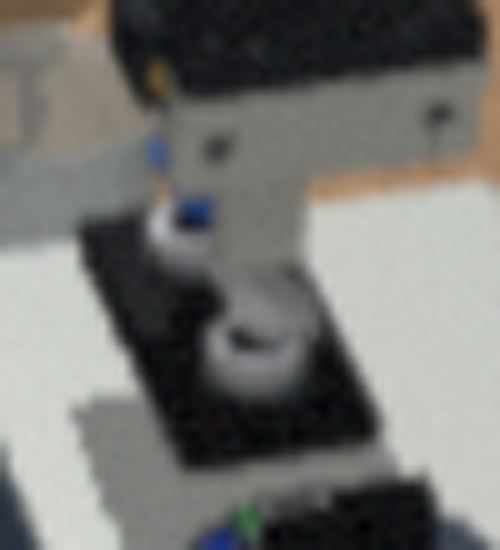

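>>> {"fn": "servo_tool", "kwargs": {"targets": [{"dx": -0.1,"dy": 0,"dz": -0.1,"spin": 0,"grip": 42},{"dx": -0.2,"dy": 0,"dz": -0.2,"spin": 0,"grip": 42},{"dx": -0.25,"dy": 0,"dz": -0.3,"spin": 0,"grip": 42},{"dx": -0.3,"dy": 0,"dz": -0.4,"spin": 0,"grip": 42},{"dx": -0.35,"dy": 0,"dz": -0.5,"spin": 0,"grip": 42},{"dx": -0.4,"dy": 0,"dz": -0.6,"spin": 0,"grip": 42},{"dx": -0.45,"dy": 0,"dz": -0.7,"spin": 0,"grip": 42},{"dx": -0.5,"dy": 0,"dz": -0.8,"spin": 0,"grip": 42},{"dx": -0.5,"dy": 0,"dz": -0.8,"spin": 0,"grip": 42},{"dx": -0.5,"dy": 0,"dz": -0.8,"spin": 0,"grip": 42}]}}

```text
time_s: 5.85
tcp_pos: [0.5834, -0.0025, 0.1078]
eef_rot: [-180.0, 0.0, -178.3]
contact_force: [-2.3, 1.7, 6.9]
gripper_width: 0.0367
```

>>> {"fn": "servo_tool", "kwargs": {"targets": [{"dx": 0,"dy": 0,"dz": -0.1,"spin": 0,"grip": 42},{"dx": 0,"dy": 0,"dz": -0.2,"spin": 0,"grip": 42},{"dx": 0,"dy": 0,"dz": -0.3,"spin": 0,"grip": 42},{"dx": 0,"dy": 0,"dz": -0.4,"spin": 0,"grip": 42},{"dx": 0,"dy": 0,"dz": -0.5,"spin": 0,"grip": 42},{"dx": 0,"dy": 0,"dz": -0.6,"spin": 0,"grip": 42},{"dx": 0,"dy": 0,"dz": -0.65,"spin": 0,"grip": 42},{"dx": 0,"dy": 0,"dz": -0.65,"spin": 0,"grip": 42},{"dx": 0,"dy": 0,"dz": -0.65,"spin": 0,"grip": 42},{"dx": 0,"dy": 0,"dz": -0.65,"spin": 0,"grip": 42}]}}

```text
time_s: 6.68
tcp_pos: [0.5836, -0.0024, 0.1005]
eef_rot: [-180.0, -0.0, -178.3]
contact_force: [-0.2, -0.1, -0.1]
gripper_width: 0.0367
```

>>> {"fn": "servo_tool", "kwargs": {"targets": [{"dx": 0,"dy": 0,"dz": -0.05,"spin": 0,"grip": 42},{"dx": 0,"dy": 0,"dz": -0.1,"spin": 0,"grip": 42},{"dx": 0,"dy": 0,"dz": -0.15,"spin": 0,"grip": 42},{"dx": 0,"dy": 0,"dz": -0.15,"spin": 0,"grip": 42},{"dx": 0,"dy": 0,"dz": -0.15,"spin": 0,"grip": 42},{"dx": 0,"dy": 0,"dz": -0.15,"spin": 0,"grip": 42},{"dx": 0,"dy": 0,"dz": -0.15,"spin": 0,"grip": 42},{"dx": 0,"dy": 0,"dz": -0.15,"spin": 0,"grip": 42},{"dx": 0,"dy": 0,"dz": -0.15,"spin": 0,"grip": 42},{"dx": 0,"dy": 0,"dz": -0.15,"spin": 0,"grip": 42}]}}

```text
time_s: 7.52
tcp_pos: [0.5837, -0.0024, 0.1002]
eef_rot: [-180.0, 0.0, -178.3]
contact_force: [-3.6, 0.6, 8.7]
gripper_width: 0.0367
```

>>> {"fn": "servo_tool", "kwargs": {"targets": [{"dx": 0,"dy": 0,"dz": 1,"spin": 0,"grip": 42},{"dx": 0,"dy": 0,"dz": 2.5,"spin": 0,"grip": 42},{"dx": 0,"dy": 0,"dz": 4,"spin": 0,"grip": 42},{"dx": 0,"dy": -1,"dz": 5,"spin": 0,"grip": 42},{"dx": 0.2,"dy": -3.5,"dz": 5,"spin": 0,"grip": 42},{"dx": 0.4,"dy": -6,"dz": 5,"spin": 0,"grip": 42},{"dx": 0.6,"dy": -8.5,"dz": 5,"spin": 0,"grip": 42},{"dx": 0.7,"dy": -10.5,"dz": 5,"spin": 0,"grip": 42},{"dx": 0.7,"dy": -11.5,"dz": 5,"spin": 0,"grip": 42},{"dx": 0.7,"dy": -11.5,"dz": 5,"spin": 0,"grip": 42}]}}

```text
time_s: 8.35
tcp_pos: [0.5903, -0.1195, 0.1491]
eef_rot: [-180.0, -0.0, -178.4]
contact_force: [0.6, 1.0, 0.2]
gripper_width: 0.0369
```

Run:
```python
from h import *
s=r.get_state();print(s["tcp_pos"],s["time_s"],s["contact_force"])
im=r.capture("side");a=cv2.resize(im[160:260,240:340],None,fx=5.5,fy=5.5,interpolation=cv2.INTER_CUBIC)
im=r.capture("top");b=cv2.resize(im[175:255,250:340],None,fx=2.7,fy=2.7,interpolation=cv2.INTER_CUBIC)
o=np.zeros((550,800,3),np.uint8);o[:,:550]=a;o[:b.shape[0],552:552+b.shape[1]]=b
cv2.imwrite("pics/f.png",o)
```

```text
[ 0.59025408 -0.11954154  0.14912283] 8.35 [0.592043   1.02294772 0.18114382]
```

View pics/f.png

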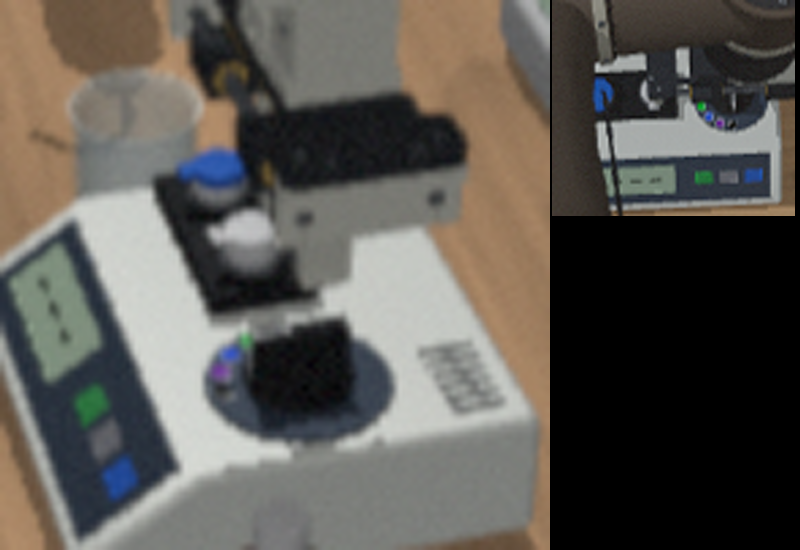

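>>> {"fn": "servo_tool", "kwargs": {"targets": [{"dx": 0,"dy": 0.1,"dz": -1,"spin": 0,"grip": 42},{"dx": 0,"dy": 0.1,"dz": -2,"spin": 0,"grip": 42},{"dx": 0,"dy": 0.1,"dz": -3,"spin": 0,"grip": 42},{"dx": 0,"dy": 0.1,"dz": -4,"spin": 0,"grip": 42},{"dx": 0,"dy": 0.1,"dz": -5,"spin": 0,"grip": 42},{"dx": 0,"dy": 0.1,"dz": -5.7,"spin": 0,"grip": 42},{"dx": 0,"dy": 0.1,"dz": -6.2,"spin": 0,"grip": 42},{"dx": 0,"dy": 0.1,"dz": -6.5,"spin": 0,"grip": 42},{"dx": 0,"dy": 0.1,"dz": -6.6,"spin": 0,"grip": 42},{"dx": 0,"dy": 0.1,"dz": -6.6,"spin": 0,"grip": 42}]}}

```text
time_s: 9.28
tcp_pos: [0.5906, -0.1164, 0.083]
eef_rot: [-180.0, -0.0, -178.3]
contact_force: [0.8, 0.1, 0.9]
gripper_width: 0.0369
```

>>> {"fn": "servo_tool", "kwargs": {"targets": [{"dx": 0,"dy": 0,"dz": 0,"spin": 0,"grip": 32},{"dx": 0,"dy": 0,"dz": 0,"spin": 0,"grip": 28},{"dx": 0,"dy": 0,"dz": 0,"spin": 0,"grip": 25},{"dx": 0,"dy": 0,"dz": 0,"spin": 0,"grip": 22},{"dx": 0,"dy": 0,"dz": 0,"spin": 0,"grip": 20},{"dx": 0,"dy": 0,"dz": 0,"spin": 0,"grip": 18},{"dx": 0,"dy": 0,"dz": 0,"spin": 0,"grip": 16},{"dx": 0,"dy": 0,"dz": 0,"spin": 0,"grip": 14},{"dx": 0,"dy": 0,"dz": 0,"spin": 0,"grip": 10},{"dx": 0,"dy": 0,"dz": 0,"spin": 0,"grip": 8}], "squeeze": 15}}

```text
time_s: 10.12
tcp_pos: [0.5906, -0.1169, 0.0831]
eef_rot: [-180.0, -0.0, -178.3]
contact_force: [-0.1, -3.6, -0.6]
gripper_width: 0.012
```

Run:
```python
from h import *
s=r.get_state();print(s)
```

```text
{'time_s': 10.1167, 'joints': array([ 7.40251927e+00,  2.10762190e+01, -1.91051739e+01,  4.78724201e-02,
       -4.98277220e+01, -9.57217096e+01]), 'qd': array([ 0.06553373, -0.02751995,  0.05475098, -0.0955883 , -0.11898083,
        0.03316271]), 'joint_torque': array([ 2.36781545e+00, -5.35116899e+01,  2.38586819e+01,  4.51379165e+00,
       -6.24903571e-02, -4.76931268e-02]), 'tcp_pos': array([ 0.59056439, -0.11692798,  0.08311703]), 'eef_rot': array([-1.79962698e+02, -5.43295501e-03, -1.78288307e+02]), 'contact_force': array([-0.12764617, -3.60518203, -0.628103  ]), 'moment': array([-1.52411906, -0.13257028,  0.02858547]), 'gripper_width': 0.011989686710023229}
```

>>> {"fn": "servo_tool", "kwargs": {"targets": [{"dx": 0,"dy": -0.05,"dz": 0,"spin": 0,"grip": 5},{"dx": 0,"dy": -0.1,"dz": 0,"spin": 0,"grip": 5},{"dx": 0,"dy": -0.1,"dz": 0,"spin": -0.05,"grip": 5},{"dx": 0,"dy": -0.1,"dz": 0,"spin": -0.1,"grip": 5},{"dx": 0,"dy": -0.1,"dz": 0,"spin": -0.15,"grip": 5},{"dx": 0,"dy": -0.1,"dz": 0,"spin": -0.2,"grip": 5},{"dx": 0,"dy": -0.1,"dz": 0,"spin": -0.25,"grip": 5},{"dx": 0,"dy": -0.1,"dz": 0,"spin": -0.3,"grip": 5},{"dx": 0,"dy": -0.1,"dz": 0,"spin": -0.35,"grip": 5},{"dx": 0,"dy": -0.1,"dz": 0,"spin": -0.39,"grip": 5}], "squeeze": 30}}

```text
time_s: 10.95
tcp_pos: [0.5906, -0.1171, 0.0831]
eef_rot: [180.0, -0.0, 159.2]
contact_force: [-0.4, 0.8, 0.7]
gripper_width: 0.0116
```

Run:
```python
from h import *
s=r.get_state();print(s["tcp_pos"],s["eef_rot"],s["contact_force"],s["moment"],s["gripper_width"],s["joints"][5])
```

```text
[ 0.59055071 -0.1170885   0.08309312] [ 1.79980091e+02 -4.34198699e-03  1.59217643e+02] [-0.41404121  0.84369377  0.65405455] [0.00919209 0.08467317 0.09155148] 0.011586656885833458 -118.1153130965729
```

>>> {"fn": "servo_tool", "kwargs": {"targets": [{"dx": 0,"dy": 0,"dz": 0,"spin": -0.05,"grip": 5},{"dx": 0,"dy": 0,"dz": 0,"spin": -0.1,"grip": 5},{"dx": 0,"dy": 0,"dz": 0,"spin": -0.15,"grip": 5},{"dx": 0,"dy": 0,"dz": 0,"spin": -0.2,"grip": 5},{"dx": 0,"dy": 0,"dz": 0,"spin": -0.25,"grip": 5},{"dx": 0,"dy": 0,"dz": 0,"spin": -0.3,"grip": 5},{"dx": 0,"dy": 0,"dz": 0,"spin": -0.35,"grip": 5},{"dx": 0,"dy": 0,"dz": 0,"spin": -0.39,"grip": 5},{"dx": 0,"dy": 0,"dz": 0,"spin": -0.395,"grip": 5},{"dx": 0,"dy": 0,"dz": 0,"spin": -0.395,"grip": 5}]}}

```text
time_s: 11.78
tcp_pos: [0.5905, -0.1172, 0.0831]
eef_rot: [180.0, -0.0, 136.8]
contact_force: [-0.4, -0.4, 2.0]
gripper_width: 0.0119
```

Run:
```python
from h import *
s=r.get_state();print(s["tcp_pos"],s["eef_rot"],s["contact_force"],s["moment"],s["gripper_width"],s["joints"][5])
```

```text
[ 0.59052676 -0.11716852  0.08311205] [ 1.79987731e+02 -7.88762701e-03  1.36783230e+02] [-0.43179225 -0.3656755   1.99461477] [0.08863197 0.20375735 0.03638898] 0.011869771076031385 -140.5506803387306
```

>>> {"fn": "servo_tool", "kwargs": {"targets": [{"dx": 0,"dy": 0,"dz": 0,"spin": -0.05,"grip": 5},{"dx": 0,"dy": 0,"dz": 0,"spin": -0.1,"grip": 5},{"dx": 0,"dy": 0,"dz": 0,"spin": -0.15,"grip": 5},{"dx": 0,"dy": 0,"dz": 0,"spin": -0.2,"grip": 5},{"dx": 0,"dy": 0,"dz": 0,"spin": -0.25,"grip": 5},{"dx": 0,"dy": 0,"dz": 0,"spin": -0.3,"grip": 5},{"dx": 0,"dy": 0,"dz": 0,"spin": -0.34,"grip": 5},{"dx": 0,"dy": 0,"dz": 0,"spin": -0.37,"grip": 5},{"dx": 0,"dy": 0,"dz": 0,"spin": -0.39,"grip": 5},{"dx": 0,"dy": 0,"dz": 0,"spin": -0.393,"grip": 5}]}}

```text
time_s: 12.62
tcp_pos: [0.5904, -0.1173, 0.0831]
eef_rot: [-180.0, -0.0, 114.2]
contact_force: [-2.1, 1.3, 1.9]
gripper_width: 0.0118
```

Run:
```python
from h import *
for c in("side","top"):
    im=r.capture(c)
    for _ in range(2):
        s=r.get_state();print(s["tcp_pos"],s["eef_rot"],s["contact_force"],s["moment"],s["gripper_width"],s["joints"][5])
    if c=="side":a=cv2.resize(im[180:250,255:340],None,fx=6.5,fy=6.5,interpolation=cv2.INTER_CUBIC)
    else:b=cv2.resize(im[185:235,295:340],None,fx=5,fy=5,interpolation=cv2.INTER_CUBIC)
o=np.zeros((460,800,3),np.uint8);o[:a.shape[0],:a.shape[1]]=a;o[:b.shape[0],800-b.shape[1]:]=b
cv2.imwrite("pics/g.png",o)
```

```text
[ 0.59046105 -0.11726383  0.08309089] [-1.79996699e+02 -9.47012063e-03  1.14258719e+02] [-2.0561552   1.52891002  2.20889756] [0.25351894 0.40154325 0.08725785] 0.011935247591901073 -163.07525915202882
[ 0.59046105 -0.11726383  0.08309089] [-1.79996699e+02 -9.47012063e-03  1.14258719e+02] [-2.0561552   1.52891002  2.20889756] [0.25351894 0.40154325 0.08725785] 0.011935247591901073 -163.07525915202882
[ 0.59047819 -0.11728082  0.08310306] [ 1.79998580e+02 -8.56859713e-03  1.14279810e+02] [-1.7485901   1.1026492   1.92947805] [0.24497276 0.446361   0.02195004] 0.012117910701510583 -163.05148555095047
[ 0.59047819 -0.11728082  0.08310306] [ 1.79998580e+02 -8.56859713e-03  1.14279810e+02] [-1.7485901   1.1026492   1.92947805] [0.24497276 0.446361   0.02195004] 0.012117910701510583 -163.05148555095047
```

View pics/g.png

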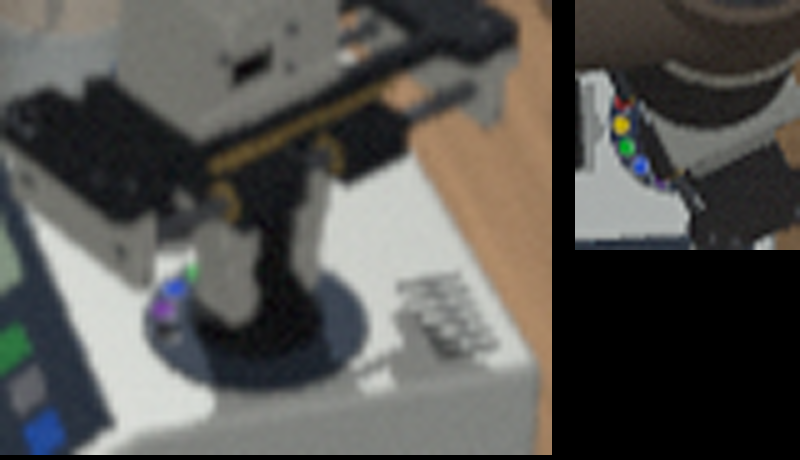

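```bash
cat > m.py <<'E'
from h import *
L=[]
for _ in range(16): r.capture("side");s=r.get_state();L.append([s["moment"][2],s["joint_torque"][5],s["eef_rot"][2],s["gripper_width"]*1000])
print(np.mean(L,0).round(4),np.std(L,0).round(4),s["time_s"])
E
python3 m.py
```

```text
[ 4.660000e-02 -5.080000e-02  1.142324e+02  1.178560e+01] [0.03   0.0085 0.0208 0.1834] 13.5167
```

>>> {"fn": "servo_tool", "kwargs": {"targets": [{"dx": 0,"dy": 0,"dz": 0,"spin": -0.01,"grip": 5},{"dx": 0,"dy": 0,"dz": 0,"spin": -0.02,"grip": 5},{"dx": 0,"dy": 0,"dz": 0,"spin": -0.03,"grip": 5},{"dx": 0,"dy": 0,"dz": 0,"spin": -0.04,"grip": 5},{"dx": 0,"dy": 0,"dz": 0,"spin": -0.04,"grip": 5},{"dx": 0,"dy": 0,"dz": 0,"spin": -0.04,"grip": 5},{"dx": 0,"dy": 0,"dz": 0,"spin": -0.04,"grip": 5},{"dx": 0,"dy": 0,"dz": 0,"spin": -0.04,"grip": 5},{"dx": 0,"dy": 0,"dz": 0,"spin": -0.04,"grip": 5},{"dx": 0,"dy": 0,"dz": 0,"spin": -0.04,"grip": 5}]}}

```text
time_s: 14.35
tcp_pos: [0.5905, -0.1173, 0.0831]
eef_rot: [-180.0, -0.0, 111.9]
contact_force: [-2.3, 4.7, 4.4]
gripper_width: 0.0118
```

```bash
python3 m.py
```

```text
[ 5.850000e-02 -6.890000e-02  1.119267e+02  1.184590e+01] [0.028  0.     0.0019 0.1263] 15.15
```

>>> {"fn": "servo_tool", "kwargs": {"targets": [{"dx": 0,"dy": 0,"dz": 0,"spin": 0.02,"grip": 5},{"dx": 0,"dy": 0,"dz": 0,"spin": 0.04,"grip": 5},{"dx": 0,"dy": 0,"dz": 0,"spin": 0.06,"grip": 5},{"dx": 0,"dy": 0,"dz": 0,"spin": 0.08,"grip": 5},{"dx": 0,"dy": 0,"dz": 0,"spin": 0.08,"grip": 5},{"dx": 0,"dy": 0,"dz": 0,"spin": 0.08,"grip": 5},{"dx": 0,"dy": 0,"dz": 0,"spin": 0.08,"grip": 5},{"dx": 0,"dy": 0,"dz": 0,"spin": 0.08,"grip": 5},{"dx": 0,"dy": 0,"dz": 0,"spin": 0.08,"grip": 5},{"dx": 0,"dy": 0,"dz": 0,"spin": 0.08,"grip": 5}]}}

```text
time_s: 15.98
tcp_pos: [0.5905, -0.1173, 0.0831]
eef_rot: [180.0, -0.0, 116.5]
contact_force: [-3.0, 4.3, 5.0]
gripper_width: 0.0118
```

```bash
python3 m.py
```

```text
[ 3.770000e-02 -3.380000e-02  1.165059e+02  1.172660e+01] [0.0329 0.     0.0016 0.1916] 16.7833
```

>>> {"fn": "servo_tool", "kwargs": {"targets": [{"dx": 0,"dy": 0,"dz": 0,"spin": -0.01,"grip": 5},{"dx": 0,"dy": 0,"dz": 0,"spin": -0.02,"grip": 5},{"dx": 0,"dy": 0,"dz": 0,"spin": -0.03,"grip": 5},{"dx": 0,"dy": 0,"dz": 0,"spin": -0.04,"grip": 5},{"dx": 0,"dy": 0,"dz": 0,"spin": -0.04,"grip": 5},{"dx": 0,"dy": 0,"dz": 0,"spin": -0.04,"grip": 5},{"dx": 0,"dy": 0,"dz": 0,"spin": -0.04,"grip": 5},{"dx": 0,"dy": 0,"dz": 0,"spin": -0.04,"grip": 5},{"dx": 0,"dy": 0,"dz": 0,"spin": -0.04,"grip": 5},{"dx": 0,"dy": 0,"dz": 0,"spin": -0.04,"grip": 5}]}}

```text
time_s: 17.62
tcp_pos: [0.5905, -0.1173, 0.0831]
eef_rot: [180.0, -0.0, 114.2]
contact_force: [-2.9, 4.3, 5.1]
gripper_width: 0.0116
```

```bash
python3 m.py; python3 -c "
from h import *
im=r.capture('side');a=cv2.resize(im[160:250,240:340],None,fx=6,fy=6,interpolation=cv2.INTER_CUBIC);cv2.imwrite('pics/k.png',a)"
```

```text
[ 4.950000e-02 -4.860000e-02  1.142173e+02  1.177290e+01] [0.0215 0.     0.0019 0.2315] 18.4167
```

View pics/k.png

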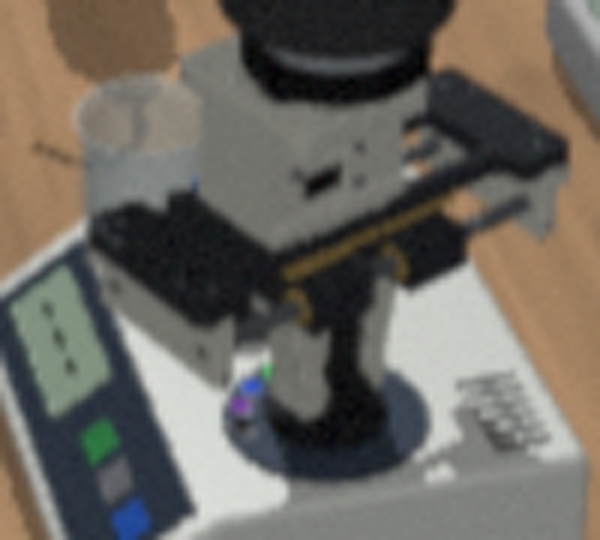

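```bash
python3 -c "
from plant import r
print(r.close_job())"
```

```text
the job is handed in; nothing more can be done
None
```

I pressed both caps shut, then turned the selector clockwise in three 22.5° steps to the green stop. I handed the job in at 18.5 s of the 53 s limit, with the gripper still holding the knob.

- **Caps:** One sweep with both fingers closed them together. The force rose to about 7 N, dropped to zero as they snapped, and pressing on met a hard stop at z = 100 mm, the shut height. A picture taken before I touched the selector showed both caps shut.
- **Selector:** The grip is 30 N at a width of about 11.8 mm. The gripper's yaw changed by 67.5° from rest to the third stop. As a check I nudged it 0.04 rad either side of the stop. The last joint's torque rose steadily: 0.034, 0.051, then 0.069 N m. That shows the knob was held and loaded, but it is not a sharp click. I went back to 1.178 rad and ended there with 0.049 N m.
- **Limits of the checks:** Individual clicks did not show up clearly in the noisy moment readings, so I counted them by angle. The gripper hid the pointer in the last pictures. The two cameras disagreed on the instrument's position by 3 to 4 mm, though the grip on the knob came out well enough centred.
- **Surroundings:** I did not see anything else move, but I did not take a full-scene picture at the end to confirm it.

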